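Lay a casting mould over and open it

ROBOT

A 6-joint arm with a two-finger parallel gripper is mounted at the origin on a cart in front of the work surface, level with it; the furniture and walls round the work are solid. World frame = base frame: x ahead of the robot, y to its left, z up, the work surface at z = 0. Lengths are in m, angles in rad, forces in N, time in s.
With the tool pointing down it reaches from about 0.325 to 0.875 m from the base axis. Payload 4.4 kg.
Tool frame: the origin (TCP) lies at the very end of the fingers, on their centre line; the grasp point (between the pads) lies 19 mm behind it (manip.grip_point_offset is the distance from the TCP to the grasp point, in m); x points along the fingers, y is the direction in which the jaws open and shut, and the axes are right-handed (so a half turn about x gives the same grasp; the last joint's range is limited). The gripper opens to 85 mm and grips with 20 to 120 N. Pads are 22 mm wide; open, the fingers measure 114 mm over their backs; the gripper's body (76 mm by 85 mm) begins 54 mm behind the grasp point. The pads swing forward as they close: fully open they stand 13 mm farther back than shut.
Start: joints at [-1.442, 0.207, 1.542, -0, 1.393, -0.15], TCP at [0.158, -0.553, 0.231] pointing down, gripper open.
Joint ranges: [-2.73, 2.73], [-0.86, 2.22], [0.23, 2.46], [-1.11, 4.25], [0.08, 2.63], [-2.82, 2.82]. Speed limits (rad/s): [2.79, 2.79, 3.14, 3.14, 3.14, 3.14].

INTERFACE

Orientations are given as a 3x3 rotation matrix whose columns are the frame's x, y, z axes.
In Python, from plant import read_state, optics, manip gives the robot as it stands.
- The arm moves only by the tool arm_command, never from a script. Its arguments are lists of equal length, an entry for each row: "slide": the shift along the world's x, y, z in m, a list of three; "delta_rot": the turn, a rotation vector about the world's x, y, z in rad, a list of three; "jaw": the closure, from 0 (fully open) to 1 (shut). In form: {"slide": [[dx, dy, dz], ...], "delta_rot": [[wx, wy, wz], ...], "jaw": [jaw, ...]}. A call has 1 to 8 rows; each row shifts and turns the commanded pose from where the row before left it; what a row does not reach is not made up. A row lasts 1/12 s, in which the tool goes at most 41.7 mm and 7.16 degrees, less where a joint would pass 70% of its speed; a pose out of reach is approached as far as the arm can. A call with a gripper value outside its range is refused whole. The fingers move at their own pace and stop on an object; "newtons" is the grip in N (left out, the last holds). Time passes only in rows, so rows that do not move let the fingers close. It gives the time, the measured TCP pose, the force and the opening at its end, in the units of the state.
- read_state(): the state, without advancing time (a new reading comes with each control period).
- optics.camera(name): name is "side" or "top" or "wrist"; returns the picture (480x640x3 uint8, blue, green, red); there is no depth.
- optics.get_calibration(name): a dict with "K" (3x3 intrinsics, pixels), "world_from_camera" (4x4, takes a point from camera to world coordinates). Camera axes: x right, y down, z forward; pixel columns grow to the right and rows downward; lengths in m; the calibration is good to about 2 mm. A picture is of the moment at which its call begins: read the wrist's pose just before it. get_calibration takes no time and is no camera call; for the wrist camera it gives the pose at the moment of the call.
- manip.close_job(): hands the job in, once; it reports no verdict.
The state is a dict: "time_s": time; "q": joint angles; "qd": joint speeds; "joint_efforts": joint torques, N m; "position": TCP position; "orientation": TCP orientation; "ft_force": force on the tool from outside, world axes, zero at the start; "ft_torque": the same for the moment, N m; "width": finger opening in m.
Only numpy, scipy, OpenCV 4.12 (cv2) and the standard library are available. Lean on these libraries where they do the work, as an engineer would, in place of code of your own. Each camera call takes 0.05 s, during which the arm holds its last target.

TASK

The cup cast in the two-part plaster mould is ready to come out. Push the closed mould over, away from its wooden grip, so that its foot catches on the edge of the cork-faced board and it comes to lie on its side on that board with the wooden grip on top and the cup still inside. Then lift the upper half off by its grip and lay it hollow side down on the slats of the sloping drying rack, letting go only once it lies flat on them; leave the cup lying in the lower half, and do not disturb the vase, the other cup or the glass.

Things in the scene. Friction and masses are not known exactly. Their poses are not given: they have to be found in the camera images.
- turning_board: board fixed to the table, cork-brown top on plywood: 180 deep (x), 240 wide (y), 14 high. Origin: middle of its front edge (next to the mould), at table height; x points across the board, away from the mould, z up. The mould turns over this edge's top corner: the pushed point must rise as it goes forward, so follow it round that corner; a dead level push can jam
- mould_bed: white plaster half next to the board, 0.3-0.6 kg. Origin: middle of the bottom edge of its flat parting face; z up to the mouth (98 tall), y along the 112 width, x through its 49 thickness to the back at x=+49, which starts 4 to 12 short of the board. Lying on the board, x points down. Keys at the side edges, 6 high, enter the cover with about 1 mm play; nothing else joins the halves
- mould_cover: white plaster half with the grip, 0.3-0.55 kg; closed, same frame as mould_bed: x -49 to 0, y -56 to 56, z 0 to 98. On its face x=-49 a brown wooden bar, 84 along y, 20 wide (z 37 to 57), 30 out (to x=-79). Face clear at z 57 to 95: push at z 65 to 85 (higher slips off), 5-10 N. The foot slides up to the board, the mould tips over the edge; balance after 50 to 60 degrees, then it falls over
- cover_grip (a point): middle of the wooden grip bar (x = -64, y = 0, z = 47 in the frame of mould_cover)
- cover_face (a point): middle of the cover's parting face (x = 0, y = 0, z = 49 in the frame of mould_cover)
- cast_cup: cream-coloured cast cup inside the mould, 67 across, 64 tall, about 0.1 kg; origin at the middle of its foot, z up to its rim. It fits the round hollow with about 1 mm of play all round, half of it in each mould half
- cup_seat (a point): where the cup's foot belongs, in mould_bed: x = 0, y = 0, z = 15 in its frame
- drying_rack: light wooden rack fixed to the table, 176 wide (y), about 170 deep, 110 high at the back; origin under its middle, at table height. Its slatted deck falls towards its -x side at 30 degrees
- rack_deck: its sloping slatted deck. Origin: top of the slats at the inner side of the ledge, mid-width. x runs up the slope (slats to x=158), y across (176 wide), z square to the slats, leaning 30 degrees to the rack's front. At x<0 a ledge stands 20 above the slats along the lower edge
- tall_vase: cream vase standing on the bare table top (not the one on the black mat), 111 across, 158 tall, loose, a bystander; origin at the middle of its foot
- finished_cup: cream cup on the table, 68 across, 60 tall, loose, a bystander; origin at the middle of its foot
- water_glass: clear glass, 81 across, 91 tall, loose, a bystander; origin at the middle of its foot
Things that resemble listed ones, but are neither listed nor needed, are in the scene too. What is shaped like the mould_bed but yellow is not meant.

How it is judged:
By the outcome, as a careful person would: the job done as asked, in the order asked, and still so for the second after the job is handed in, with the robot touching nothing.
It also fails if it takes over 61 s, if anything falls off the work surface, if the arm or the gripper's body presses on something with over 40 N, if the wrist force passes 120 N, or if a joint passes its speed limit or range.

## Working session

There is one attempt and no reset: what is moved stays moved. The work goes in short steps, Python scripts to look and compute and a tool call to move; the robot and the scene stay as the last step left them, time stands still between calls to the robot, and variables do not carry over. Pictures are saved under pics/ and viewed, and the job is handed in when it is done.

Besides the shell and the picture viewer there is one more tool, called after "Emit:" as name(argument=value, ...) on one line, values as JSON. arm_command: Moves the arm, as the interface text tells. Its arguments: {"type":"object","properties":{"slide":{"type":"array"},"delta_rot":{"type":"array"},"jaw":{"type":"array"},"newtons":{"type":"number"}},"required":["slide","delta_rot","jaw"]}

```bash
ls; mkdir -p pics; python3 - <<'E'
from plant import read_state, optics, manip
import cv2
s=read_state(); print(s)
for n in ['side','top','wrist']:
    im=optics.camera(n); cv2.imwrite(f'pics/{n}0.png',im)
    c=optics.get_calibration(n); print(n,c['K'],c['world_from_camera'])
print(manip.grip_point_offset)
E
```

```text
pics
{'time_s': 0.0, 'q': array([-1.44249844e+00,  2.07435647e-01,  1.54300167e+00, -1.29079460e-05,
        1.39350294e+00, -1.50505456e-01]), 'qd': array([-3.26271272e-05, -2.46567922e-04,  3.72530415e-04, -1.40689116e-03,
       -1.30443805e-03,  1.46687205e-03]), 'joint_efforts': array([-1.28751381e-03, -3.83040798e+01, -2.91596854e+01, -4.54493638e-04,
        1.03504132e-02, -3.11130279e-06]), 'position': array([ 0.15812426, -0.55201848,  0.23009426]), 'orientation': array([[-3.12968413e-04,  2.75207239e-01, -9.61384875e-01],
       [ 2.32668522e-03, -9.61382119e-01, -2.75207208e-01],
       [-9.99997244e-01, -2.32297114e-03, -3.39438378e-04]]), 'ft_force': array([-0.42248869,  0.71168702,  0.54574906]), 'ft_torque': array([-0.01731147,  0.02565249,  0.00883807]), 'width': 0.08544174567694172}
side [[526.92308642   0.         318.80019078]
 [  0.         526.92308642 244.49611581]
 [  0.           0.           1.        ]] [[ 0.99998888  0.00125127 -0.00454754  0.55149782]
 [ 0.00438677 -0.6009335   0.79928699 -0.94355662]
 [-0.00173265 -0.79929805 -0.6009323   0.79400748]
 [ 0.          0.          0.          1.        ]]
top [[502.73629786   0.         323.89815373]
 [  0.         502.73629786 241.53113066]
 [  0.           0.           1.        ]] [[ 1.97629520e-02 -9.90794342e-01  1.33925346e-01  3.89929112e-01]
 [-9.99784757e-01 -1.87385385e-02  8.90541042e-03 -1.30435414e-03]
 [-6.31386500e-03 -1.34072516e-01 -9.90951409e-01  1.31899563e+00]
 [ 0.00000000e+00  0.00000000e+00  0.00000000e+00  1.00000000e+00]]
wrist [[341.09763841   0.         317.66002655]
 [  0.         341.09763841 242.32406566]
 [  0.           0.           1.        ]] [[ 0.27501908 -0.9135854  -0.29954335  0.23470268]
 [-0.96143661 -0.26198978 -0.08367194 -0.53115871]
 [-0.00203583  0.31100333 -0.95040664  0.3725927 ]
 [ 0.          0.          0.          1.        ]]
0.0187
```

View pics/side0.png

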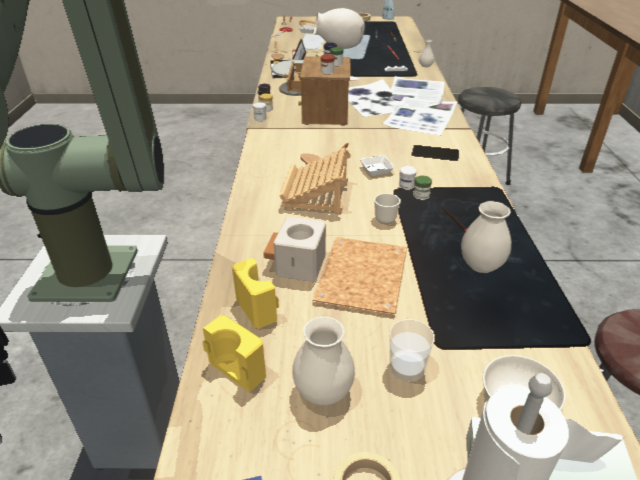

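View pics/top0.png

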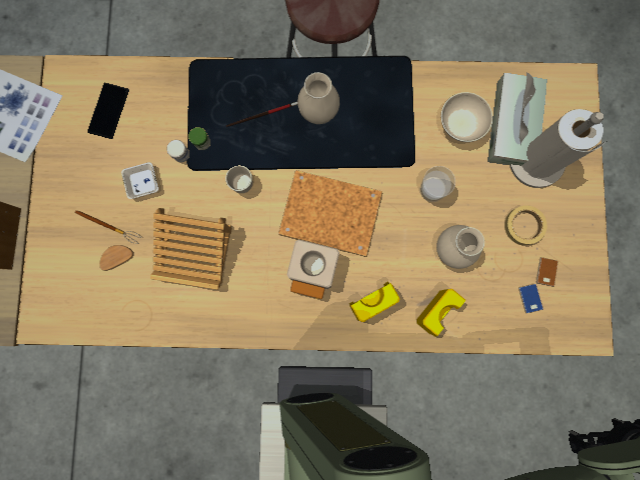

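View pics/wrist0.png

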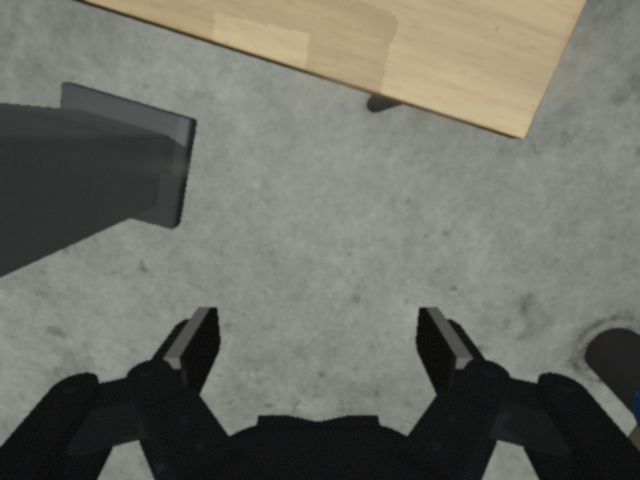

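The top view shows the white mould at (313,265) with brown grip at (308,290), the cork board at (330,213), the rack at (190,250), the vase on bare table at (460,247), the cup at (240,180) and the glass at (437,183). Things that could be confused with these are the yellow halves at (377,302) and (442,312), the vase on the black mat at (318,100), and the bowl at (466,117). I'll take close crops to check.

```bash
cat > h.py <<'E'
import numpy as np, cv2
from plant import read_state, optics, manip
def ray(n,u,v,C=None):
    c=C or optics.get_calibration(n); K=c['K'];T=c['world_from_camera']
    d=T[:3,:3]@np.linalg.solve(K,np.array([u,v,1.]))
    return T[:3,3],d
def onz(n,u,v,z,C=None):
    o,d=ray(n,u,v,C); return o+d*(z-o[2])/d[2]
def proj(n,p,C=None):
    c=C or optics.get_calibration(n);T=c['world_from_camera']
    q=T[:3,:3].T@(np.asarray(p,float)-T[:3,3]); q=c['K']@q; return q[:2]/q[2]
def tri(n1,p1,n2,p2):
    o1,d1=ray(n1,*p1);o2,d2=ray(n2,*p2)
    A=np.stack([d1,-d2],1);t=np.linalg.lstsq(A,o2-o1,rcond=None)[0]
    a=o1+d1*t[0];b=o2+d2*t[1];return (a+b)/2,np.linalg.norm(a-b)
E
python3 - <<'E'
import cv2
t=cv2.imread('pics/top0.png');s=cv2.imread('pics/side0.png')
cv2.imwrite('pics/c1.png',cv2.resize(t[160:310,270:400],None,fx=4,fy=4,interpolation=cv2.INTER_CUBIC))
cv2.imwrite('pics/c2.png',cv2.resize(t[195:300,140:245],None,fx=5.5,fy=5.5,interpolation=cv2.INTER_CUBIC))
cv2.imwrite('pics/c3.png',cv2.resize(s[130:320,255:415],None,fx=3,fy=3,interpolation=cv2.INTER_CUBIC))
E
```

```text
(no output)
```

View pics/c1.png

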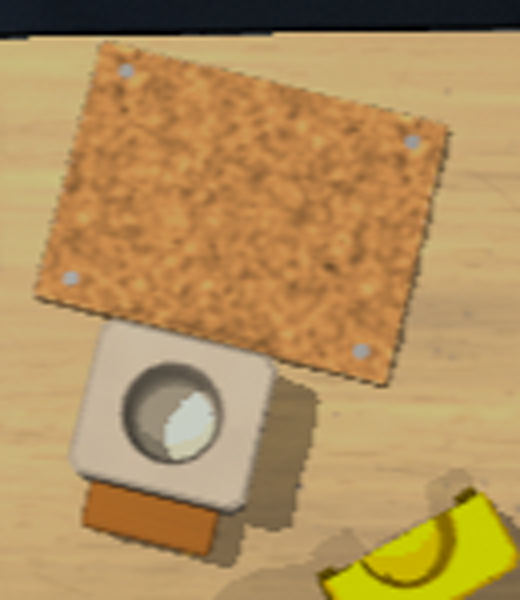

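View pics/c2.png

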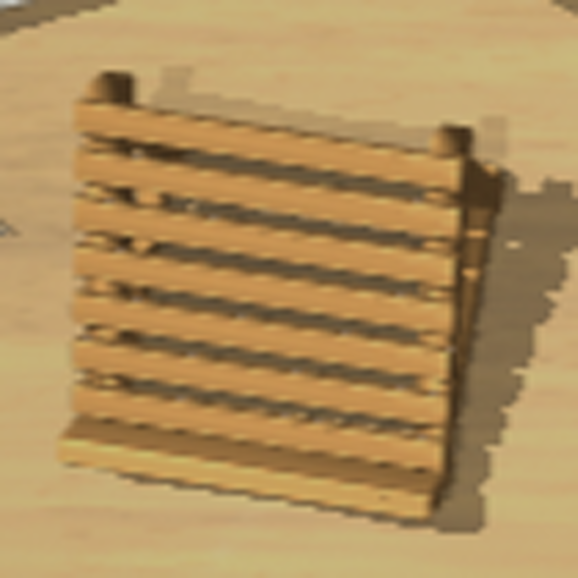

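View pics/c3.png

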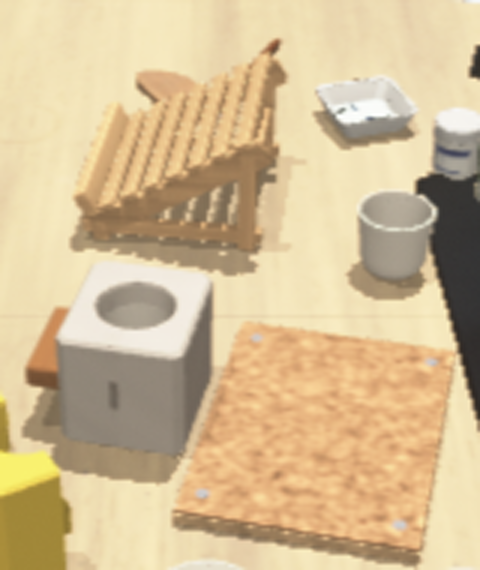

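```bash
python3 - <<'E'
from h import *
t=cv2.imread('pics/top0.png')
hsv=cv2.cvtColor(t,cv2.COLOR_BGR2HSV)
def big(m,roi):
    z=np.zeros_like(m);u0,v0,u1,v1=roi;z[v0:v1,u0:u1]=m[v0:v1,u0:u1]
    c,_=cv2.findContours(z,cv2.RETR_EXTERNAL,cv2.CHAIN_APPROX_NONE);return max(c,key=cv2.contourArea)
def rep(name,c,z):
    r=cv2.minAreaRect(c);b=cv2.boxPoints(r)
    P=np.array([onz('top',*p,z) for p in b]);print(name,cv2.contourArea(c),b.round(1).tolist());print(P.round(4).tolist(),'sides',np.linalg.norm(np.roll(P,-1,0)-P,axis=1).round(4),'ctr',P.mean(0).round(4), 'ang',np.degrees(np.arctan2(*(np.roll(P,-1,0)-P)[:,1::-1].T[::1])).round(1))
for pt in [(313,248),(292,262),(306,292),(330,213),(320,262)]: print(pt,hsv[pt[1],pt[0]])
m=cv2.inRange(hsv,(0,0,150),(30,60,255)); rep('mould',big(m,(280,230,345,295)),.098)
m=cv2.inRange(hsv,(5,120,150),(20,255,255)); m=cv2.morphologyEx(m,cv2.MORPH_CLOSE,np.ones((3,3)));rep('board',big(m,(270,165,390,262)),.014)
m=cv2.inRange(hsv,(0,150,60),(20,255,255));rep('grip',big(m,(285,278,330,305)),.057)
# rack points
def R(x,y,z=None): return (140+x/5.5,195+y/5.5)
for nm,p,z in [('topL',R(76,100),.110),('topR',R(460,158),.110),('ledgeL',R(60,460),.04),('ledgeR',R(432,515),.04)]: print(nm,onz('top',*p,z).round(4))
E
```

```text
(313, 248) [ 18  53 201]
(292, 262) [ 18  54 199]
(306, 292) [ 15 198 167]
(330, 213) [ 15 159 199]
(320, 262) [ 48  12 205]
mould 1647.5 [[286.3999938964844, 276.6000061035156], [295.79998779296875, 238.6999969482422], [339.1000061035156, 249.5], [329.6000061035156, 287.3999938964844]]
[[0.4673, 0.0992, 0.098], [0.5606, 0.0787, 0.098], [0.5359, -0.0279, 0.098], [0.4431, -0.0065, 0.098]] sides [0.0956 0.1094 0.0952 0.1083] ctr [0.5018 0.0359 0.098 ] ang [ -12.4 -103.1  167.    77.1]
board 5822.0 [[277.6000061035156, 233.60000610351562], [293.79998779296875, 168.89999389648438], [382.20001220703125, 191.10000610351562], [366.1000061035156, 255.8000030517578]]
[[0.5849, 0.1325, 0.014], [0.7605, 0.0948, 0.014], [0.7043, -0.1417, 0.014], [0.5309, -0.1003, 0.014]] sides [0.1796 0.2431 0.1783 0.2389] ctr [ 0.6452 -0.0037  0.014 ] ang [ -12.1 -103.4  166.6   76.9]
grip 350.0 [[289.6000061035156, 291.3999938964844], [292.6000061035156, 279.6000061035156], [324.3999938964844, 287.6000061035156], [321.3999938964844, 299.3999938964844]]
[[0.433, 0.0932, 0.057], [0.4625, 0.0867, 0.057], [0.4442, 0.0066, 0.057], [0.4148, 0.0134, 0.057]] sides [0.0302 0.0821 0.0302 0.0819] ctr [0.4387 0.05   0.057 ] ang [ -12.5 -102.9  167.    77.2]
topL [0.6155 0.4277 0.11  ]
topR [0.5926 0.2552 0.11  ]
ledgeL [0.4591 0.4489 0.04  ]
ledgeR [0.4371 0.2752 0.04  ]
```

Emit:
arm_command(slide=[[0.01,0.0257,0.002],[0.01,0.0257,0.002],[0.01,0.0257,0.002],[0.01,0.0257,0.002],[0.01,0.0257,0.002],[0.01,0.0257,0.002],[0.01,0.0257,0.002],[0.01,0.0257,0.002]], delta_rot=[[0,0,-0.021],[0,0,-0.021],[0,0,-0.021],[0,0,-0.021],[0,0,-0.021],[0,0,-0.021],[0,0,-0.021],[0,0,-0.021]], jaw=[1,1,1,1,1,1,1,1])

```text
time_s: 0.82
position: [0.2384, -0.3456, 0.247]
orientation: [[-0.0, 0.109, -0.994], [0.001, -0.994, -0.109], [-1.0, -0.001, 0.0]]
ft_force: [1.3, 0.1, -0.4]
width: -0.0002
```

Emit:
arm_command(slide=[[0.01,0.0257,0.002],[0.01,0.0257,0.002],[0.01,0.0257,0.002],[0.01,0.0257,0.002],[0.01,0.0257,0.002],[0.01,0.0257,0.002],[0.01,0.0257,0.002],[0.01,0.0257,0.002]], delta_rot=[[0,0,-0.021],[0,0,-0.021],[0,0,-0.021],[0,0,-0.021],[0,0,-0.021],[0,0,-0.021],[0,0,-0.021],[0,0,-0.021]], jaw=[1,1,1,1,1,1,1,1])

```text
time_s: 1.48
position: [0.3182, -0.1402, 0.2632]
orientation: [[0.0, -0.059, -0.998], [0.0, -0.998, 0.059], [-1.0, -0.0, -0.0]]
ft_force: [0.9, -0.4, -0.1]
width: -0.0003
```

Emit:
arm_command(slide=[[0.01,0.0257,0.002],[0.01,0.0257,0.002],[0.01,0.0257,0.002],[0.01,0.0257,0.002],[0.01,0.0257,0.002],[0.01,0.0257,0.002],[0.01,0.0257,0.002],[0.01,0.0257,0.002]], delta_rot=[[0,0,-0.021],[0,0,-0.021],[0,0,-0.021],[0,0,-0.021],[0,0,-0.021],[0,0,-0.021],[0,0,-0.021],[0,0,-0.021]], jaw=[1,1,1,1,1,1,1,1])

```text
time_s: 2.15
position: [0.3982, 0.0655, 0.2792]
orientation: [[-0.0, -0.224, -0.975], [-0.0, -0.975, 0.224], [-1.0, 0.0, 0.0]]
ft_force: [-0.9, 0.0, 0.3]
width: 0.0003
```

Emit:
arm_command(slide=[[0,0,0],[0,0,0],[0,0,0],[0,0,0],[0,0,0],[0,0,0],[0,0,0],[0,0,0]], delta_rot=[[-0.022,-0.0955,0],[-0.022,-0.0955,0],[-0.022,-0.0955,0],[-0.022,-0.0955,0],[-0.022,-0.0955,0],[-0.022,-0.0955,0],[-0.022,-0.0955,0],[-0.022,-0.0955,0]], jaw=[1,1,1,1,1,1,1,1])

```text
time_s: 2.82
position: [0.3981, 0.0641, 0.2797]
orientation: [[0.692, -0.223, -0.686], [-0.158, -0.975, 0.158], [-0.704, -0.0, -0.71]]
ft_force: [-0.3, -0.5, -0.4]
width: 0.0001
```

```bash
python3 - <<'E'
from h import *
s=read_state();print(s['q'].round(3),s['position'].round(4))
im=optics.camera('wrist');cv2.imwrite('pics/w1.png',im)
E
```

```text
[ 0.149 -0.716  2.347 -0.373  0.793  2.109] [0.3981 0.0641 0.2797]
```

View pics/w1.png

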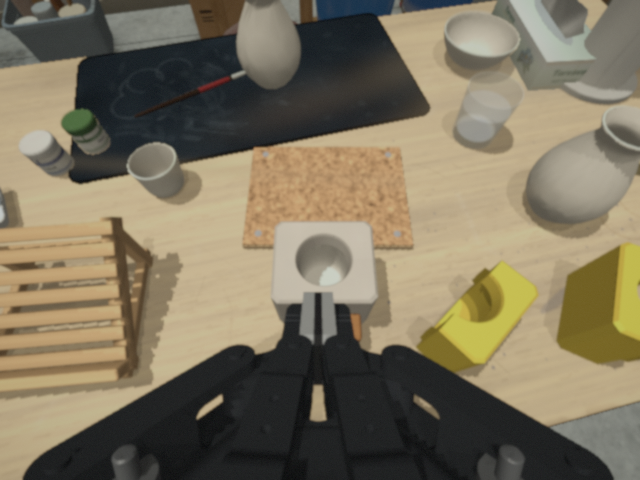

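The wrist view confirms the choice: the white mould at (323,270) with its grip towards the robot and the board behind it. The wrist is close to its limits at 45° tilt, so I'll use 20°.

Emit:
arm_command(slide=[[0.004,-0.002,-0.01],[0.006,-0.002,-0.02],[0.006,-0.002,-0.02],[0.006,-0.002,-0.025],[0.006,-0.002,-0.025],[0.004,-0.0015,-0.025],[0,0,-0.025],[0,0,-0.02]], delta_rot=[[0.0196,0.085,0],[0.0196,0.085,0],[0.0196,0.085,0],[0.0196,0.085,0],[0.0196,0.085,0],[0,0,0],[0,0,0],[0,0,0]], jaw=[1,1,1,1,1,1,1,1])

```text
time_s: 3.53
position: [0.4302, 0.0521, 0.1074]
orientation: [[0.329, -0.224, -0.917], [-0.076, -0.975, 0.211], [-0.941, 0.0, -0.337]]
ft_force: [-0.4, -0.4, 0.5]
width: 0.0002
```

```bash
python3 - <<'E'
from h import *
s=read_state();print(s['q'].round(3),s['position'].round(4),s['orientation'].round(3).tolist())
im=optics.camera('side');cv2.imwrite('pics/s1.png',cv2.resize(im[150:330,220:420],None,fx=3,fy=3))
E
```

```text
[-0.031 -0.142  2.228 -0.1    0.72   1.83 ] [0.4302 0.0521 0.1074] [[0.329, -0.224, -0.917], [-0.076, -0.975, 0.211], [-0.941, 0.0, -0.337]]
```

View pics/s1.png

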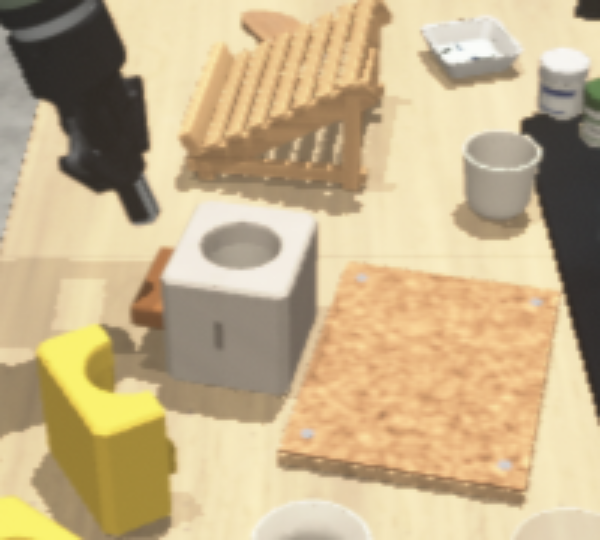

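```bash
cat > wp.py <<'E'
import numpy as np
ex=np.array([.9744,-.225]);P=np.array([.5594,.0226]);
def tcp(th,zc,pitch=20,back=.0):
    t=np.radians(th);a=np.radians(pitch)
    x,z=-.098,zc-.014
    X=x*np.cos(t)+z*np.sin(t);Z=-x*np.sin(t)+z*np.cos(t)
    X-=.011*np.cos(a)+back;Z-=.011*np.sin(a)
    return np.array([*(P+ex*X),Z+.014])
if __name__=='__main__':
    prev=None
    for th in range(0,95,5):
        zc=.076+.007*min(th,60)/60; pi=20 if th<=70 else 90-th
        p=tcp(th,zc,pi);print(th,p.round(4),(p-prev).round(4) if prev is not None else '');prev=p
E
python3 wp.py
```

```text
0 [0.4538 0.047  0.0722] 
5 [0.4595 0.0457 0.0811] [ 0.0057 -0.0013  0.0089]
10 [0.466  0.0442 0.0895] [ 0.0065 -0.0015  0.0083]
15 [0.4732 0.0425 0.0972] [ 0.0072 -0.0017  0.0077]
20 [0.481  0.0407 0.1042] [ 0.0079 -0.0018  0.007 ]
25 [0.4895 0.0387 0.1105] [ 0.0085 -0.002   0.0063]
30 [0.4985 0.0367 0.116 ] [ 0.009  -0.0021  0.0055]
35 [0.508  0.0345 0.1206] [ 0.0095 -0.0022  0.0046]
40 [0.5179 0.0322 0.1243] [ 0.0099 -0.0023  0.0037]
45 [0.5281 0.0298 0.1271] [ 0.0102 -0.0024  0.0028]
50 [0.5386 0.0274 0.1289] [ 0.0104 -0.0024  0.0018]
55 [0.5492 0.025  0.1298] [ 0.0106 -0.0024  0.0008]
60 [0.5598 0.0225 0.1296] [ 0.0106 -0.0025 -0.0001]
65 [0.5699 0.0202 0.1282] [ 0.0101 -0.0023 -0.0014]
70 [0.5798 0.0179 0.1259] [ 0.0099 -0.0023 -0.0023]
75 [0.5893 0.0157 0.1237] [ 0.0094 -0.0022 -0.0023]
80 [0.5985 0.0136 0.1206] [ 0.0092 -0.0021 -0.0031]
85 [0.6074 0.0115 0.1167] [ 0.0089 -0.0021 -0.0039]
90 [0.6159 0.0095 0.112 ] [ 0.0085 -0.002  -0.0047]
```

Emit:
arm_command(slide=[[0,0,-0.02],[0,0,-0.013],[0.004,-0.0009,0],[0.004,-0.0009,0],[0.004,-0.0009,0],[0.003,-0.0007,0]], delta_rot=[[0,0,0],[0,0,0],[0,0,0],[0,0,0],[0,0,0],[0,0,0]], jaw=[1,1,1,1,1,1])

```text
time_s: 4.08
position: [0.4468, 0.049, 0.0779]
orientation: [[0.334, -0.224, -0.916], [-0.076, -0.975, 0.21], [-0.94, -0.0, -0.342]]
ft_force: [-6.3, 1.9, 6.4]
width: 0.0
```

Emit:
arm_command(slide=[[0.003,-0.0007,0.001],[0.003,-0.0007,0],[0.003,-0.0007,0],[0,0,0]], delta_rot=[[0,0,0],[0,0,0],[0,0,0],[0,0,0]], jaw=[1,1,1,1])

```text
time_s: 4.42
position: [0.4535, 0.0472, 0.0775]
orientation: [[0.33, -0.224, -0.917], [-0.076, -0.975, 0.21], [-0.941, 0.0, -0.338]]
ft_force: [-4.3, 1.0, 1.7]
width: -0.0001
```

```bash
python3 - <<'E'
from h import *
s=read_state();print(s['q'].round(3),s['position'].round(4),s['ft_force'])
im=optics.camera('side');cv2.imwrite('pics/s2.png',cv2.resize(im[150:330,220:420],None,fx=3,fy=3))
E
```

```text
[-0.043 -0.023  2.202 -0.106  0.625  1.828] [0.4535 0.0472 0.0775] [-4.31844733  1.04499385  1.71355344]
```

View pics/s2.png

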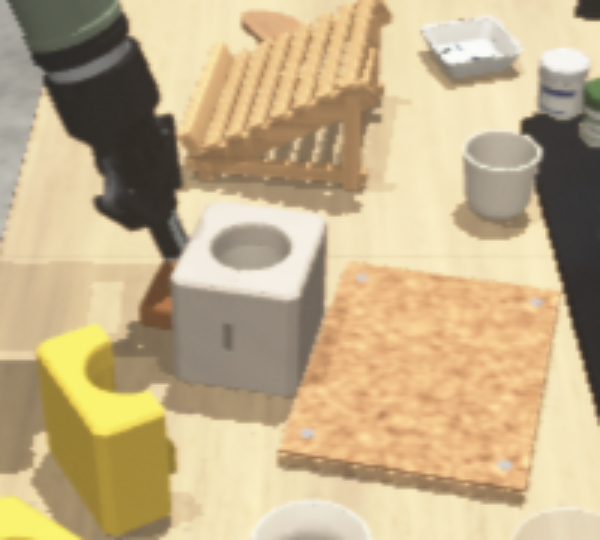

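Emit:
arm_command(slide=[[0.0035,-0.0008,0.002],[0.0035,-0.0008,0.003],[0.0035,-0.0008,0.004],[0.0035,-0.0008,0.004],[0.0035,-0.0008,0.004],[0.0035,-0.0008,0.004]], delta_rot=[[0,0,0],[0,0,0],[0,0,0],[0,0,0],[0,0,0],[0,0,0]], jaw=[1,1,1,1,1,1])

```text
time_s: 4.97
position: [0.4755, 0.0421, 0.0987]
orientation: [[0.332, -0.223, -0.916], [-0.076, -0.975, 0.21], [-0.94, 0.0, -0.341]]
ft_force: [-3.2, 0.8, -1.0]
width: -0.0001
```

```bash
python3 - <<'E'
from h import *
s=read_state();print(s['q'].round(3),s['position'].round(4),s['ft_force'])
im=optics.camera('side');cv2.imwrite('pics/s3.png',cv2.resize(im[150:330,220:420],None,fx=3,fy=3))
E
```

```text
[-0.054 -0.022  2.144 -0.093  0.679  1.804] [0.4755 0.0421 0.0987] [-3.20638188  0.80341973 -0.99847494]
```

View pics/s3.png

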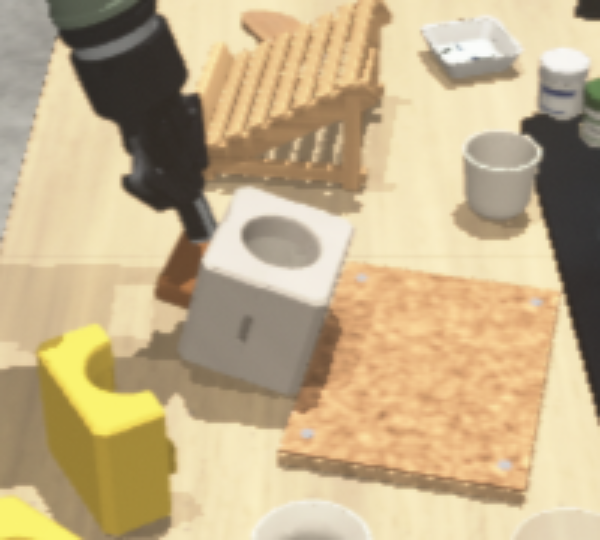

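Emit:
arm_command(slide=[[0.004,-0.0009,0.0035],[0.004,-0.0009,0.0034],[0.0043,-0.001,0.0031],[0.0043,-0.001,0.003],[0.0045,-0.001,0.0027],[0.0045,-0.001,0.0025],[0.0047,-0.0011,0.0023],[0.0047,-0.0011,0.0021]], delta_rot=[[0,0,0],[0,0,0],[0,0,0],[0,0,0],[0,0,0],[0,0,0],[0,0,0],[0,0,0]], jaw=[1,1,1,1,1,1,1,1])

```text
time_s: 5.68
position: [0.5112, 0.034, 0.1215]
orientation: [[0.333, -0.223, -0.916], [-0.077, -0.975, 0.21], [-0.94, 0.0, -0.342]]
ft_force: [-1.6, 1.4, 0.0]
width: 0.0
```

```bash
python3 - <<'E'
from h import *
s=read_state();print(s['q'].round(3),s['position'].round(4),s['ft_force'])
im=optics.camera('side');cv2.imwrite('pics/s4.png',cv2.resize(im[150:330,220:420],None,fx=3,fy=3))
E
```

```text
[-0.069  0.012  2.052 -0.08   0.735  1.776] [0.5112 0.034  0.1215] [-1.56055108  1.35687184  0.01394315]
```

View pics/s4.png

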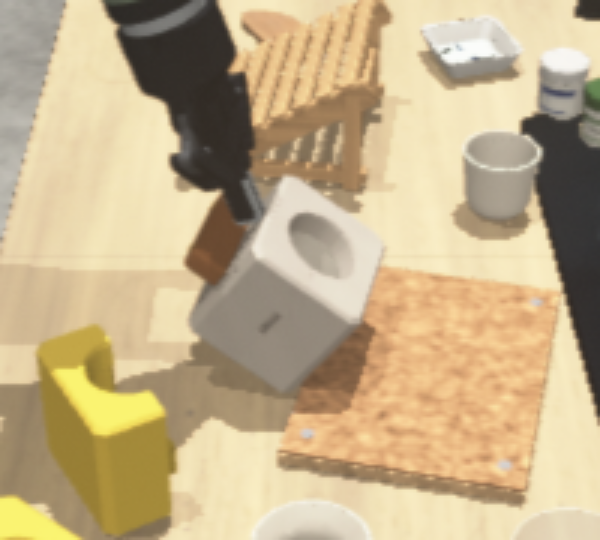

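Emit:
arm_command(slide=[[0.0049,-0.0011,0.0019],[0.005,-0.0012,0.0017],[0.005,-0.0012,0.0014],[0.0051,-0.0012,0.0012],[0.0052,-0.0012,0.001]], delta_rot=[[0,0,0],[0,0,0],[0,0,0],[0,0,0],[0,0,0]], jaw=[1,1,1,1,1])

```text
time_s: 6.15
position: [0.5362, 0.0281, 0.1283]
orientation: [[0.333, -0.223, -0.916], [-0.077, -0.975, 0.21], [-0.94, 0.0, -0.341]]
ft_force: [-1.0, 0.2, 0.4]
width: 0.0001
```

```bash
python3 - <<'E'
from h import *
s=read_state();print(s['q'].round(3),s['position'].round(4),s['ft_force'])
im=optics.camera('side');cv2.imwrite('pics/s5.png',cv2.resize(im[150:330,220:420],None,fx=3,fy=3))
E
```

```text
[-0.079  0.053  1.992 -0.073  0.753  1.762] [0.5362 0.0281 0.1283] [-0.98806727  0.24785535  0.37787924]
```

View pics/s5.png

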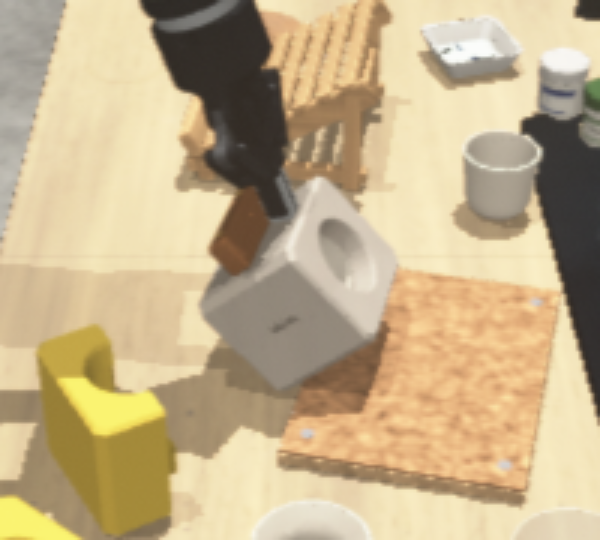

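Emit:
arm_command(slide=[[0.0052,-0.0012,0.0008],[0.0052,-0.0012,0.0006],[0.0052,-0.0012,0.0005],[0.0052,-0.0012,0.0003]], delta_rot=[[0,0,0],[0,0,0],[0,0,0],[0,0,0]], jaw=[1,1,1,1])

```text
time_s: 6.53
position: [0.5568, 0.0234, 0.1303]
orientation: [[0.332, -0.223, -0.916], [-0.076, -0.975, 0.21], [-0.94, 0.0, -0.341]]
ft_force: [-0.8, -0.0, -0.5]
width: 0.0
```

```bash
python3 - <<'E'
from h import *
s=read_state();print(s['q'].round(3),s['position'].round(4),s['ft_force'])
im=optics.camera('side');cv2.imwrite('pics/s6.png',cv2.resize(im[150:330,220:420],None,fx=3,fy=3))
E
```

```text
[-0.086  0.092  1.944 -0.069  0.761  1.752] [0.5568 0.0234 0.1303] [-0.75501485 -0.00188098 -0.52730951]
```

View pics/s6.png

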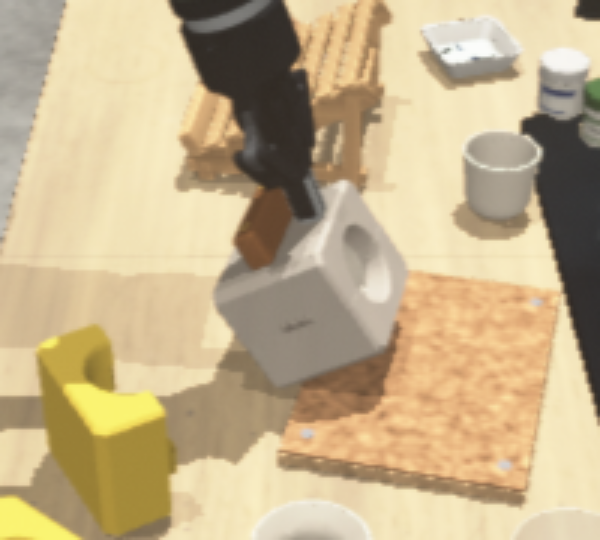

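Emit:
arm_command(slide=[[0.005,-0.0012,0.0005],[0.005,-0.0012,0.0005],[0.005,-0.0011,0],[0.005,-0.0011,0]], delta_rot=[[0,0,0],[0,0,0],[0,0,0],[0,0,0]], jaw=[1,1,1,1])

```text
time_s: 6.92
position: [0.5768, 0.0187, 0.1313]
orientation: [[0.332, -0.223, -0.916], [-0.076, -0.975, 0.21], [-0.94, 0.0, -0.341]]
ft_force: [-0.2, 0.3, -0.4]
width: 0.0001
```

```bash
python3 - <<'E'
from h import *
s=read_state();print(s['q'].round(3),s['position'].round(4),s['ft_force'])
im=optics.camera('side');cv2.imwrite('pics/s7.png',cv2.resize(im[150:330,220:420],None,fx=3,fy=3))
E
```

```text
[-0.092  0.131  1.898 -0.066  0.768  1.743] [0.5768 0.0187 0.1313] [-0.24241191  0.32199518 -0.4128356 ]
```

View pics/s7.png

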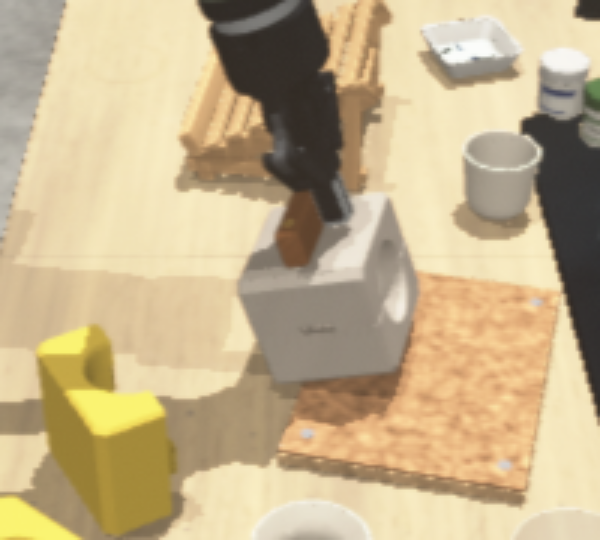

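Emit:
arm_command(slide=[[0.007,-0.0016,-0.001],[0.007,-0.0016,-0.001],[0.007,-0.0016,-0.001],[0.007,-0.0016,-0.002],[0.007,-0.0016,-0.002],[0,0,0]], delta_rot=[[0.0155,0.067,0],[0.0155,0.067,0],[0.0155,0.067,0],[0.0155,0.067,0],[0.0155,0.067,0],[0,0,0]], jaw=[1,1,1,1,1,1])

```text
time_s: 7.47
position: [0.6146, 0.0096, 0.1238]
orientation: [[0.005, -0.225, -0.974], [-0.001, -0.974, 0.225], [-1.0, -0.0, -0.005]]
ft_force: [-0.2, 0.5, 0.4]
width: -0.0001
```

```bash
python3 - <<'E'
from h import *
s=read_state();print(s['q'].round(3),s['position'].round(4),s['ft_force'])
im=optics.camera('side');cv2.imwrite('pics/s8.png',cv2.resize(im[150:330,220:420],None,fx=3,fy=3))
E
```

```text
[-0.125  0.389  1.542 -0.     1.206  1.672] [0.6146 0.0096 0.1238] [-0.2338714   0.45397784  0.4368232 ]
```

View pics/s8.png

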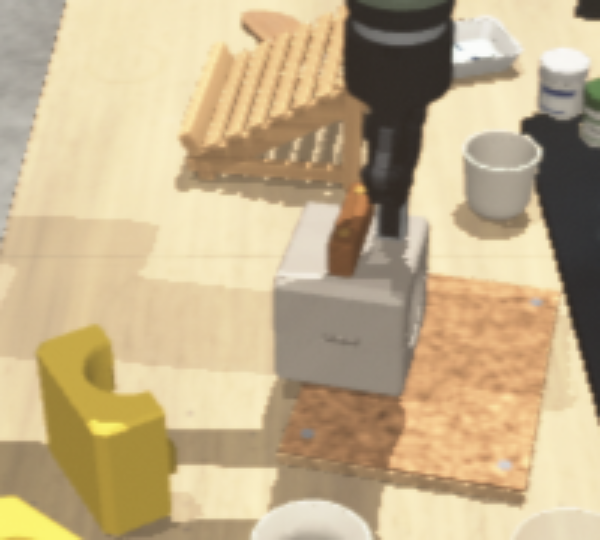

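Emit:
arm_command(slide=[[0,0,0.025],[0,0,0.035],[0,0,0.035],[0,0,0.035],[-0.01,0.002,0],[-0.01,0.003,0],[0,0,0],[0,0,0]], delta_rot=[[0,0,0],[0,0,0],[0,0,0],[0,0,0.12],[0,0,0.12],[0,0,0.12],[0,0,0.12],[0,0,0.12]], jaw=[1,1,1,0.4,0.4,0.4,0.4,0.4])

```text
time_s: 8.18
position: [0.5896, 0.0166, 0.2545]
orientation: [[0.004, 0.372, -0.928], [0.002, -0.928, -0.372], [-1.0, 0.0, -0.005]]
ft_force: [-0.7, -0.1, -0.7]
width: 0.0515
```

Emit:
arm_command(slide=[[0,0,0],[0,0,0],[0,0,0],[0,0,0],[0,0,0],[0,0,0],[0,0,0],[0,0,0]], delta_rot=[[0,0,0.121],[0,0,0.121],[0,0,0.121],[0,0,0.121],[0,0,0.121],[0,0,0.121],[0,0,0.121],[0,0,0.121]], jaw=[0.4,0.4,0.4,0.4,0.4,0.4,0.4,0.4])

```text
time_s: 8.85
position: [0.5899, 0.0164, 0.254]
orientation: [[0.0, 0.976, -0.22], [0.004, -0.22, -0.976], [-1.0, -0.0, -0.004]]
ft_force: [-0.7, 0.2, -0.3]
width: 0.0515
```

```bash
python3 - <<'E'
from h import *
import json
s=read_state();print(s['q'].round(3),s['position'].round(4),s['ft_force'],s['width'])
c=optics.get_calibration('wrist');im=optics.camera('wrist');cv2.imwrite('pics/w2.png',im)
np.savez('w2.npz',**c)
im=optics.camera('side');cv2.imwrite('pics/s9f.png',im);cv2.imwrite('pics/s9.png',cv2.resize(im[150:330,220:420],None,fx=3,fy=3))
E
```

```text
[-0.121  0.221  1.476  0.004  1.444  0.1  ] [0.5899 0.0164 0.254 ] [-0.7028469   0.16115158 -0.2656836 ] 0.05146261402366591
```

View pics/s9.png

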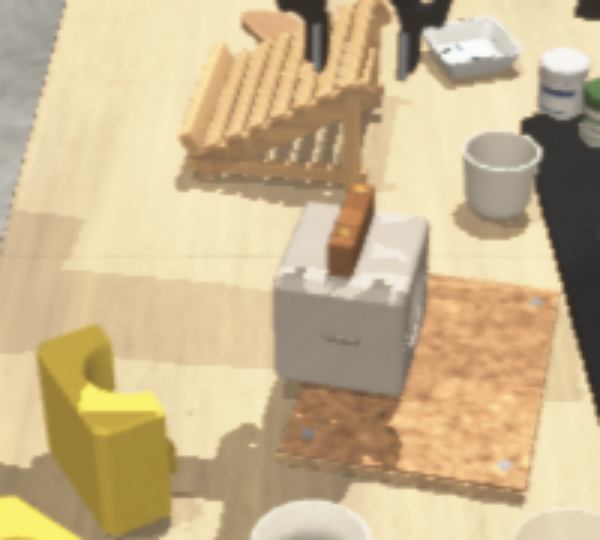

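View pics/w2.png

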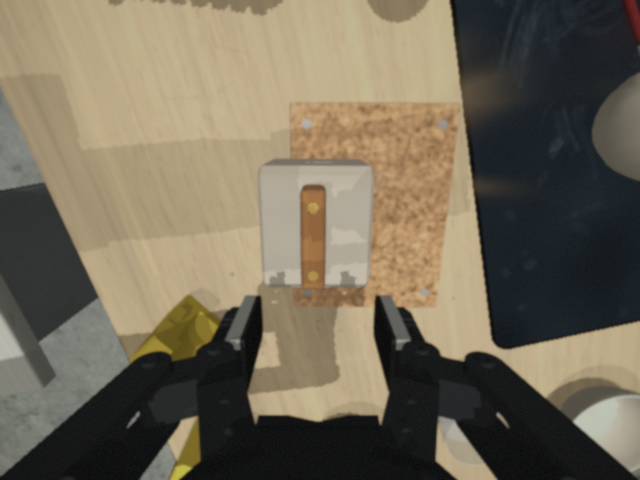

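```bash
python3 - <<'E'
from h import *
c=dict(np.load('w2.npz'))
im=cv2.imread('pics/w2.png');hsv=cv2.cvtColor(im,cv2.COLOR_BGR2HSV)
m=cv2.inRange(hsv,(3,130,50),(18,255,255));z=np.zeros_like(m);z[180:290,296:332]=m[180:290,296:332]
cv2.imwrite('pics/m.png',z)
k,_=cv2.findContours(z,cv2.RETR_EXTERNAL,cv2.CHAIN_APPROX_NONE);k=max(k,key=cv2.contourArea)
b=cv2.boxPoints(cv2.minAreaRect(k));print(b)
P=np.array([onz('w',*p,.142,c) for p in b]);print(P.round(4),np.linalg.norm(np.roll(P,-1,0)-P,axis=1),P.mean(0))
print('screws',onz('w',313,208,.142,c),onz('w',313,276,.142,c))
ex=np.array([.9744,-.225]);P0=np.array([.5594,.0226])
for nm,p,zz in [('coverL',(262,225),.112),('coverR',(373,225),.112),('boardL',(292,200),.014),('barL',(301.5,235),.142),('barR',(325,235),.142)]:
    q=onz('w',*p,zz,c);print(nm,q.round(4),((q[:2]-P0)@ex).round(4))
E
python3 - <<'E'
import cv2
im=cv2.imread('pics/w2.png');cv2.imwrite('pics/w2c.png',cv2.resize(im[90:320,240:470],None,fx=2.6,fy=2.6))
im=cv2.imread('pics/s9f.png');cv2.imwrite('pics/s9c.png',cv2.resize(im[205:310,300:410],None,fx=5.5,fy=5.5,interpolation=cv2.INTER_CUBIC))
E
```

```text
[[302. 188.]
 [324. 188.]
 [324. 289.]
 [302. 289.]]
[[ 0.5869  0.057   0.142 ]
 [ 0.6029  0.0534  0.142 ]
 [ 0.5851 -0.0274  0.142 ]
 [ 0.5675 -0.0235  0.142 ]] [0.01640161 0.08276067 0.01803956 0.08277655] [0.5855816 0.0148878 0.142    ]
screws [0.59145605 0.04042945 0.142     ] [ 0.57889983 -0.0141681   0.142     ]
coverL [0.5433 0.0294 0.112 ] -0.0172
coverR [0.6367 0.0084 0.112 ] 0.0785
boardL [0.5623 0.0283 0.014 ] 0.0016
barL [0.5779 0.0216 0.142 ] 0.0183
barR [0.5958 0.0175 0.142 ] 0.0366
```

View pics/w2c.png

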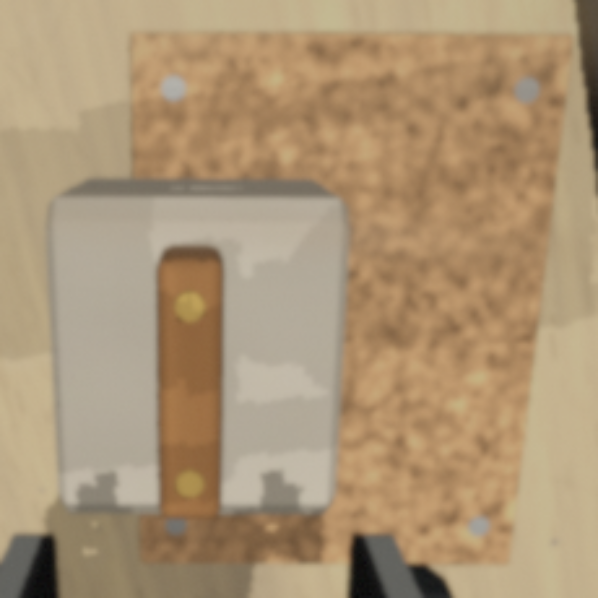

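View pics/s9c.png

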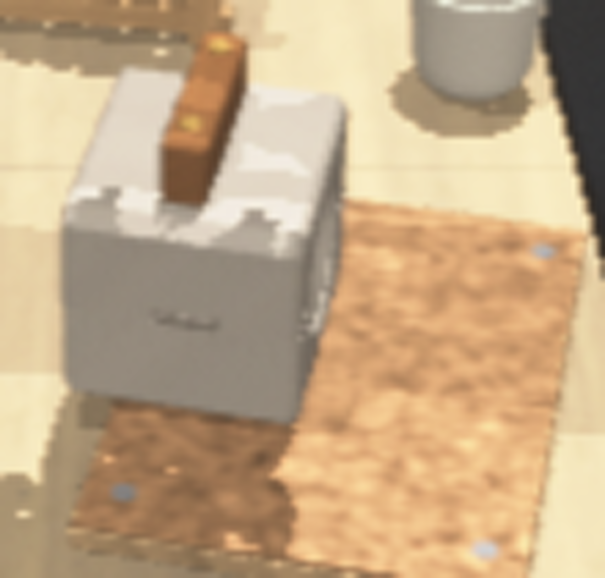

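Emit:
arm_command(slide=[[-0.0047,-0.0029,-0.02],[0,0,-0.025],[0,0,-0.025],[0,0,-0.025],[0,0,-0.02],[0,0,-0.014],[0,0,-0.01],[0,0,0]], delta_rot=[[0,0,-0.005],[0,0,0],[0,0,0],[0,0,0],[0,0,0],[0,0,0],[0,0,0],[0,0,0]], jaw=[0.4,0.4,0.4,0.4,0.4,0.4,0.4,0.4])

```text
time_s: 9.62
position: [0.5839, 0.0134, 0.1126]
orientation: [[-0.005, 0.973, -0.233], [0.005, -0.233, -0.973], [-1.0, -0.006, -0.003]]
ft_force: [-0.1, -0.2, 0.6]
width: 0.0509
```

```bash
python3 - <<'E'
from h import *
s=read_state();print(s['q'].round(3),s['position'].round(4),s['ft_force'],s['width'])
im=optics.camera('wrist');cv2.imwrite('pics/w3.png',im)
E
```

```text
[-0.127  0.35   1.622  0.004  1.175  0.106] [0.5839 0.0134 0.1126] [-0.05938956 -0.20035059  0.55177285] 0.05090567654718791
```

View pics/w3.png

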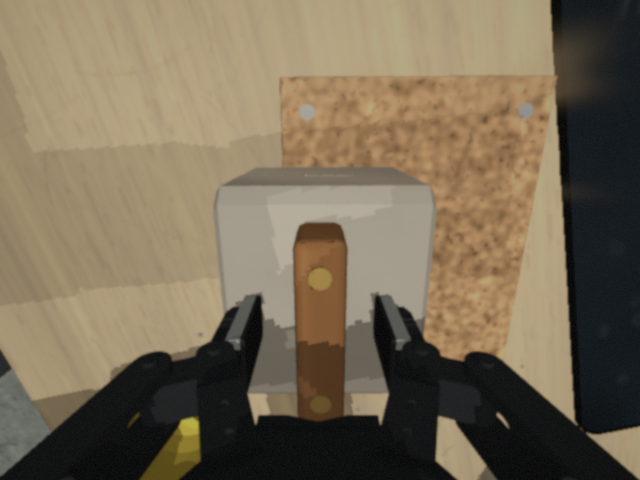

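Emit:
arm_command(slide=[[0,0,0.003],[0,0,0],[0,0,0],[0,0,0],[0,0,0],[0,0,0]], delta_rot=[[0,0,0],[0,0,0],[0,0,0],[0,0,0],[0,0,0],[0,0,0]], jaw=[0.5,1,1,1,1,1], newtons=60)

```text
time_s: 10.17
position: [0.5868, 0.0132, 0.1204]
orientation: [[0.002, 0.973, -0.231], [0.004, -0.231, -0.973], [-1.0, 0.001, -0.004]]
ft_force: [-4.3, 1.0, 5.4]
width: 0.0187
```

Emit:
arm_command(slide=[[0,0,0.003],[0,0,0.003],[0,0,0.004],[0,0,0.005],[0,0,0.005],[0,0,0.006]], delta_rot=[[0,0,0],[0,0,0],[0,0,0],[0,0,0],[0,0,0],[0,0,0]], jaw=[1,1,1,1,1,1])

```text
time_s: 10.67
position: [0.5864, 0.013, 0.1445]
orientation: [[0.0, 0.973, -0.231], [0.004, -0.231, -0.973], [-1.0, -0.001, -0.004]]
ft_force: [-0.1, -0.6, -2.6]
width: 0.0185
```

```bash
python3 - <<'E'
from h import *
s=read_state();print(s['q'].round(3),s['position'].round(4),s['ft_force'],s['ft_torque'],s['width'])
im=optics.camera('side');cv2.imwrite('pics/s10.png',cv2.resize(im[130:330,220:420],None,fx=3,fy=3))
E
```

```text
[-0.128  0.313  1.597  0.004  1.232  0.104] [0.5864 0.013  0.1445] [-0.11788529 -0.58997969 -2.57715227] [0.02311171 0.01805989 0.06756929] 0.018549425920731655
```

View pics/s10.png

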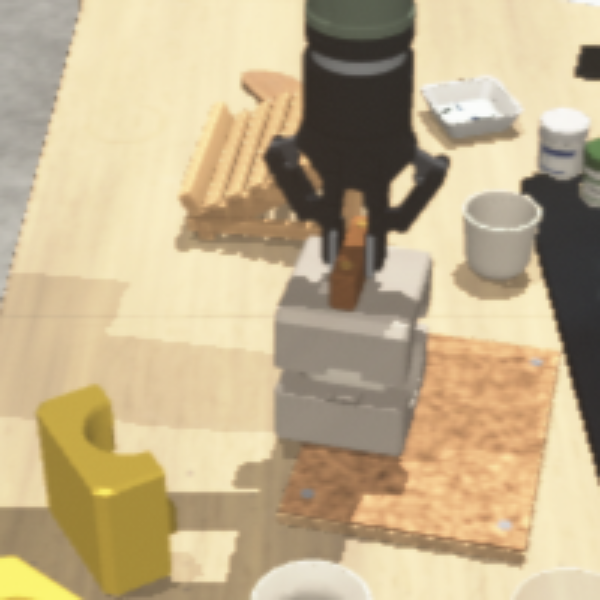

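Emit:
arm_command(slide=[[0,0,0.008],[0,0,0.01],[0,0,0.014],[0,0,0.02],[0,0,0.025],[0,0,0.025],[0,0,0.025],[0,0,0.02]], delta_rot=[[0,0,0],[0,0,0],[0,0,0],[0,0,0],[0,0,0],[0,0,0],[0,0,0],[0,0,0]], jaw=[1,1,1,1,1,1,1,1])

```text
time_s: 11.38
position: [0.5871, 0.0129, 0.2946]
orientation: [[0.004, 0.973, -0.231], [0.004, -0.231, -0.973], [-1.0, 0.003, -0.004]]
ft_force: [-0.3, 0.1, -3.7]
width: 0.0185
```

```bash
python3 - <<'E'
from h import *
s=read_state();print(s['q'].round(3),s['position'].round(4),s['ft_force'],s['ft_torque'],s['width'])
im=optics.camera('side');cv2.imwrite('pics/s11f.png',im);cv2.imwrite('pics/s11.png',cv2.resize(im[90:330,220:420],None,fx=2.5,fy=2.5))
im=optics.camera('top');cv2.imwrite('pics/t11f.png',im)
E
```

```text
[-0.128  0.189  1.432  0.004  1.517  0.105] [0.5871 0.0129 0.2946] [-0.34764724  0.13807948 -3.69975971] [ 0.0227585  -0.03784273  0.0288819 ] 0.01851635444157183
```

View pics/s11.png

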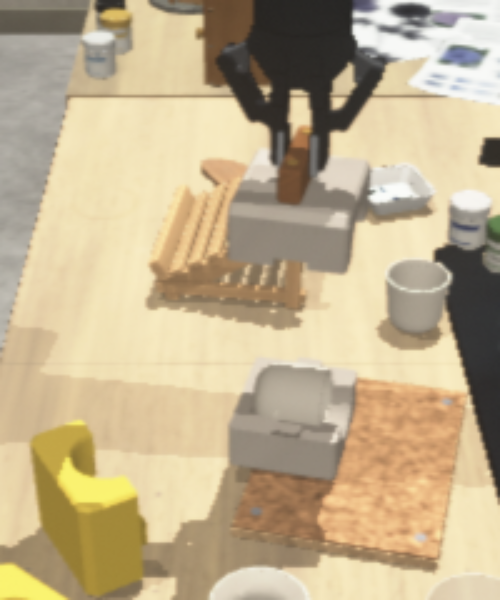

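View pics/t11f.png

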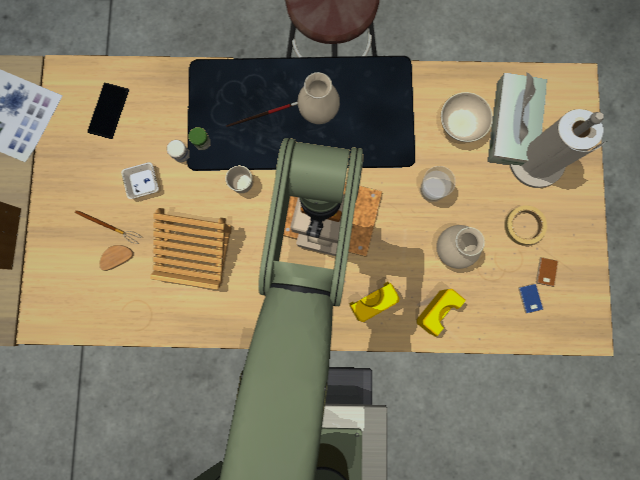

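```bash
python3 - <<'E'
import cv2
s=cv2.imread('pics/side0.png');cv2.imwrite('pics/c4.png',cv2.resize(s[135:225,270:360],None,fx=6.6,fy=6.6,interpolation=cv2.INTER_CUBIC))
E
```

```text
(no output)
```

View pics/c4.png

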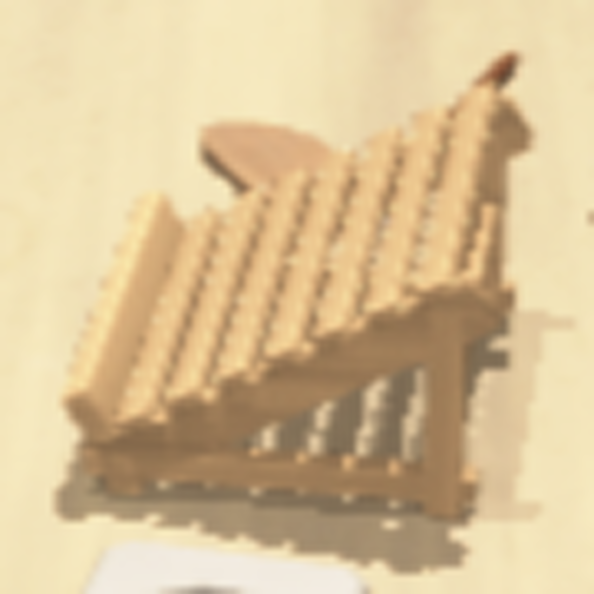

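```bash
python3 - <<'E'
from h import *
T=lambda x,y:(140+x/5.5-.5+.09,195+y/5.5-.5+.09)
S=lambda x,y:(270+x/6.6-.42,135+y/6.6-.42)
for nm,t,s in [('topslat farL back',(78,100),(495,92)),('topslat nearR back',(463,158),(490,268)),('topslat R front',(458,188),(462,285)),
 ('ledge outer L',(62,438),(158,193)),('ledge outer R (top front)',(432,495),(70,400))]:
    p,e=tri('top',T(*t),'side',S(*s));print(nm,p.round(4),round(e,4))
# edges in the top view at assumed heights
for nm,t,z in [('top backL',(78,100),.110),('top backR',(463,158),.110)]: print(nm,onz('top',*T(*t),z).round(4))
E
```

```text
topslat farL back [0.6178 0.4294 0.106 ] 0.0009
topslat nearR back [0.6013 0.2544 0.1161] 0.0173
topslat R front [0.59   0.2582 0.1062] 0.0186
ledge outer L [0.4695 0.4472 0.0473] 0.0006
ledge outer R (top front) [0.4438 0.2752 0.0449] 0.0067
top backL [0.6166 0.4279 0.11  ]
top backR [0.5936 0.2549 0.11  ]
```

```bash
python3 - <<'E'
from h import *
from scipy.spatial.transform import Rotation as Ro
s=read_state();R=s['orientation']
a=np.radians(-7.5);e=np.array([np.cos(a),np.sin(a),0]);z=np.array([0,0,1])
u=e*np.cos(np.pi/6)+z*.5;n=-e*.5+z*np.cos(np.pi/6)
Rt=np.stack([-n,u,np.cross(-n,u)],1)
rv=Ro.from_matrix(Rt@R.T).as_rotvec();print(rv,np.degrees(np.linalg.norm(rv)),(rv/16).round(4),Rt.round(3).tolist())
o=np.array([.468,.360,.030]);p8=o+.058*u+.0574*n
for h in [0,.02,.06,.1]: print(h,(p8+h*n).round(4))
print(u,n,(p8+.08*n-s['position'])/16)
E
```

```text
[-0.09784679 -0.50363979  0.09847135] 29.932515140605705 [-0.0061 -0.0315  0.0062] [[0.496, 0.859, -0.131], [-0.065, -0.113, -0.991], [-0.866, 0.5, 0.0]]
0 [0.4893 0.3572 0.1087]
0.02 [0.4794 0.3585 0.126 ]
0.06 [0.4596 0.3611 0.1607]
0.1 [0.4398 0.3637 0.1953]
[ 0.85861644 -0.113039    0.5       ] [-0.49572243  0.0652631   0.8660254 ] [-0.0087287   0.02185616 -0.00746572]
```

Emit:
arm_command(slide=[[-0.0087,0.0219,-0.003],[-0.0087,0.0219,-0.003],[-0.0087,0.0219,-0.003],[-0.0087,0.0219,-0.003],[-0.0087,0.0219,-0.003],[-0.0087,0.0219,-0.003],[-0.0087,0.0219,-0.003],[-0.0087,0.0219,-0.003]], delta_rot=[[-0.0061,-0.0315,0.0062],[-0.0061,-0.0315,0.0062],[-0.0061,-0.0315,0.0062],[-0.0061,-0.0315,0.0062],[-0.0061,-0.0315,0.0062],[-0.0061,-0.0315,0.0062],[-0.0061,-0.0315,0.0062],[-0.0061,-0.0315,0.0062]], jaw=[1,1,1,1,1,1,1,1])

```text
time_s: 12.15
position: [0.5151, 0.1889, 0.2653]
orientation: [[0.249, 0.952, -0.181], [-0.039, -0.177, -0.984], [-0.968, 0.252, -0.007]]
ft_force: [0.2, -0.6, -3.7]
width: 0.0187
```

Emit:
arm_command(slide=[[-0.0087,0.0219,-0.005],[-0.0087,0.0219,-0.01],[-0.0087,0.0219,-0.01],[-0.0087,0.0219,-0.014],[-0.0087,0.0219,-0.014],[-0.0087,0.0219,-0.014],[-0.0087,0.0219,-0.014],[-0.0087,0.0219,-0.012]], delta_rot=[[-0.0061,-0.0315,0.0062],[-0.0061,-0.0315,0.0062],[-0.0061,-0.0315,0.0062],[-0.0061,-0.0315,0.0062],[-0.0061,-0.0315,0.0062],[-0.0061,-0.0315,0.0062],[-0.0061,-0.0315,0.0062],[-0.0061,-0.0315,0.0062]], jaw=[1,1,1,1,1,1,1,1])

```text
time_s: 12.82
position: [0.445, 0.3633, 0.1714]
orientation: [[0.484, 0.865, -0.13], [-0.066, -0.112, -0.991], [-0.872, 0.489, 0.003]]
ft_force: [0.5, -0.2, -3.6]
width: 0.0189
```

```bash
python3 - <<'E'
from h import *
s=read_state();print(s['q'].round(3),s['position'].round(4),s['orientation'].round(3).tolist(),s['ft_force'],s['width'])
im=optics.camera('side');cv2.imwrite('pics/s12f.png',im);cv2.imwrite('pics/s12.png',cv2.resize(im[60:260,220:420],None,fx=3,fy=3))
c=optics.get_calibration('wrist');im=optics.camera('wrist');cv2.imwrite('pics/w12.png',im)
E
```

```text
[ 0.741  0.122  1.863 -0.51   0.88   1.146] [0.445  0.3633 0.1714] [[0.484, 0.865, -0.13], [-0.066, -0.112, -0.991], [-0.872, 0.489, 0.003]] [ 0.52594199 -0.17838431 -3.59586862] 0.01893547985782641
```

View pics/s12.png

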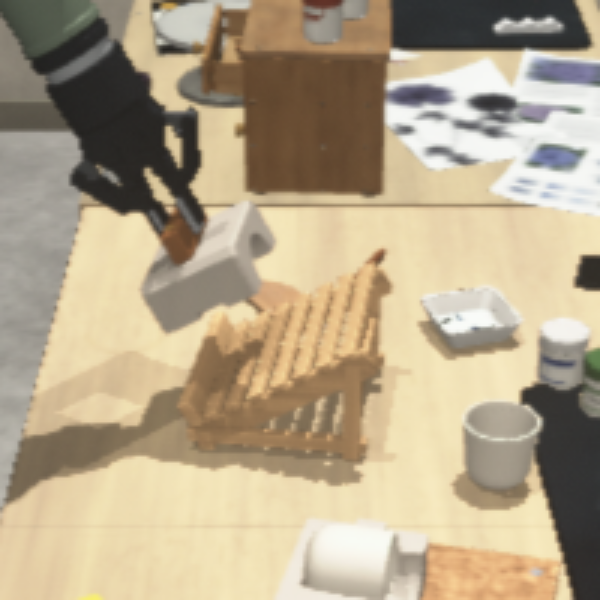

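View pics/w12.png

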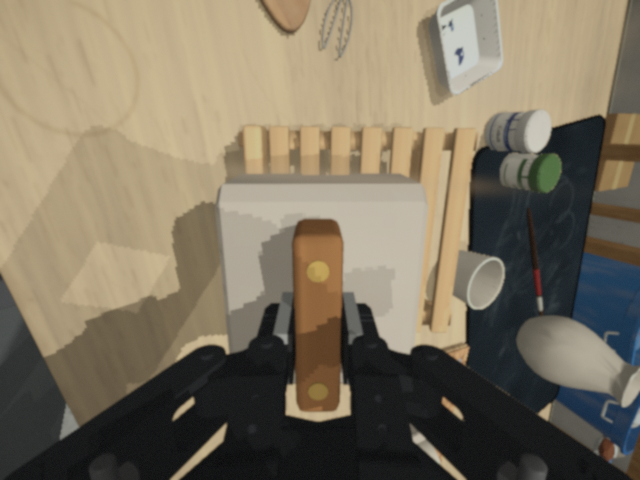

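Emit:
arm_command(slide=[[0.0064,-0.0008,0.0037],[0.006,-0.0008,-0.0104],[0.006,-0.0008,-0.0104],[0.006,-0.0008,-0.0104],[0.006,-0.0008,-0.0104],[0.005,-0.0007,-0.0087],[0,0,0]], delta_rot=[[-0.0018,-0.0139,0],[0,0,0],[0,0,0],[0,0,0],[0,0,0],[0,0,0],[0,0,0]], jaw=[1,1,1,1,1,1,1])

```text
time_s: 13.5
position: [0.4827, 0.3565, 0.1244]
orientation: [[0.495, 0.859, -0.133], [-0.07, -0.113, -0.991], [-0.866, 0.5, 0.005]]
ft_force: [-1.3, -0.4, -3.8]
width: 0.0183
```

```bash
cat > d.py <<'E'
from h import *
from scipy.spatial.transform import Rotation as Ro
a=np.radians(-7.5);e=np.array([np.cos(a),np.sin(a),0]);z=np.array([0,0,1])
u=e*np.cos(np.pi/6)+z*.5;n=-e*.5+z*np.cos(np.pi/6);w=np.cross(n,u)
Rt=np.stack([-n,u,np.cross(-n,u)],1);o=np.array([.468,.360,.030])
s=read_state();p=s['position']-o
print('deck xyz',(p@u).round(4),(p@w).round(4),(p@n).round(4),'face h',(p@n-.0574).round(4),'rot left',Ro.from_matrix(Rt@s['orientation'].T).as_rotvec().round(4),'F u,w,n',[round(float(s['ft_force']@v),2) for v in(u,w,n)],'t',s['time_s'],s['width'])
E
python3 d.py; python3 - <<'E'
from h import *
im=optics.camera('side');cv2.imwrite('pics/s13f.png',im);cv2.imwrite('pics/s13.png',cv2.resize(im[100:230,250:380],None,fx=4.5,fy=4.5,interpolation=cv2.INTER_CUBIC))
E
```

```text
deck xyz 0.0602 -0.0016 0.0742 face h 0.0168 rot left [ 0.0045 -0.001   0.0025] F u,w,n [-2.95, -0.54, -2.67] t 13.5 0.018263951009982484
```

View pics/s13.png

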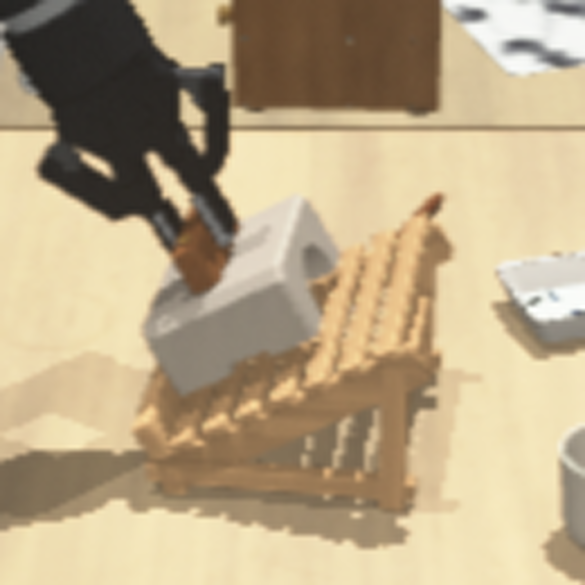

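Emit:
arm_command(slide=[[0.002,-0.0003,-0.0035],[0.002,-0.0003,-0.0035],[0.0015,-0.0002,-0.0026],[0,0,0]], delta_rot=[[0.0045,-0.001,0.0025],[0,0,0],[0,0,0],[0,0,0]], jaw=[1,1,1,1])

```text
time_s: 13.88
position: [0.4882, 0.3578, 0.1177]
orientation: [[0.499, 0.857, -0.128], [-0.061, -0.112, -0.992], [-0.864, 0.503, -0.003]]
ft_force: [-1.3, 0.3, -3.8]
width: 0.019
```

```bash
python3 d.py
```

```text
deck xyz 0.0614 0.0004 0.0658 face h 0.0084 rot left [-0.003   0.0037 -0.0025] F u,w,n [-3.04, 0.08, -2.66] t 13.8833 0.018992551729614802
```

Emit:
arm_command(slide=[[0.0015,-0.0002,-0.0026],[0.001,-0.0001,-0.0017],[0.0005,0,-0.0009],[0,0,0]], delta_rot=[[0,0.002,0],[0,0,0],[0,0,0],[0,0,0]], jaw=[1,1,1,1])

```text
time_s: 14.22
position: [0.4904, 0.3582, 0.115]
orientation: [[0.498, 0.858, -0.128], [-0.061, -0.113, -0.992], [-0.865, 0.502, -0.004]]
ft_force: [-14.3, -2.6, 12.3]
width: 0.0186
```

```bash
python3 d.py; python3 - <<'E'
from h import *
im=optics.camera('side');cv2.imwrite('pics/s14.png',cv2.resize(im[100:230,250:380],None,fx=4.5,fy=4.5,interpolation=cv2.INTER_CUBIC))
E
```

```text
deck xyz 0.0619 0.0011 0.0624 face h 0.005 rot left [-0.0032  0.0026 -0.0024] F u,w,n [-5.89, -4.42, 17.55] t 14.2167 0.018571681204334056
```

View pics/s14.png

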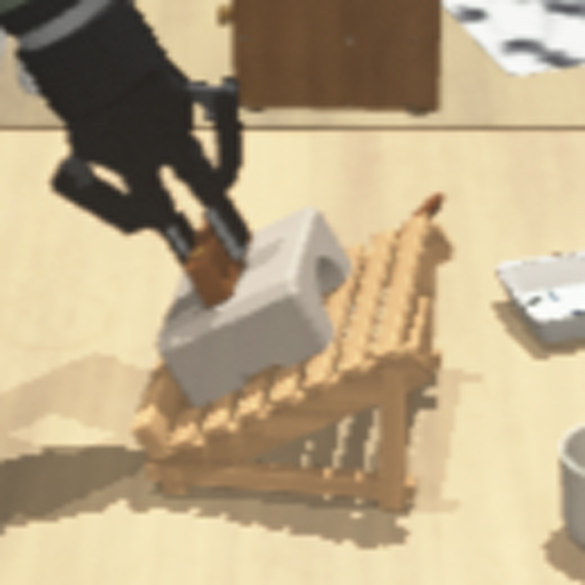

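Emit:
arm_command(slide=[[-0.0005,0.0001,0.0009],[-0.0017,0.0002,-0.001],[-0.0017,0.0002,-0.001],[-0.0017,0.0002,-0.001],[0,0,0]], delta_rot=[[0,0,0],[0,0,0],[0,0,0],[0,0,0],[0,0,0]], jaw=[1,1,1,1,1])

```text
time_s: 14.68
position: [0.4874, 0.3597, 0.1133]
orientation: [[0.502, 0.856, -0.126], [-0.058, -0.112, -0.992], [-0.863, 0.505, -0.006]]
ft_force: [-1.4, 0.9, 5.9]
width: 0.0189
```

```bash
python3 d.py
```

```text
deck xyz 0.0584 0.0022 0.0625 face h 0.0051 rot left [-0.0055  0.0068 -0.0041] F u,w,n [1.66, 0.73, 5.82] t 14.6833 0.01892370922608113
```

Emit:
arm_command(slide=[[-0.0017,0.0001,-0.001],[-0.0017,0.0001,-0.001],[-0.0017,0.0001,-0.001],[0,0,0]], delta_rot=[[0,0,0],[0,0,0],[0,0,0],[0,0,0]], jaw=[1,1,1,1])

```text
time_s: 15.02
position: [0.4826, 0.3604, 0.1105]
orientation: [[0.502, 0.855, -0.126], [-0.058, -0.112, -0.992], [-0.863, 0.506, -0.007]]
ft_force: [-0.1, 0.3, 4.7]
width: 0.0191
```

```bash
python3 d.py
```

```text
deck xyz 0.0527 0.0023 0.0625 face h 0.0051 rot left [-0.0063  0.0074 -0.0046] F u,w,n [2.23, 0.29, 4.18] t 15.0167 0.019058295799947143
```

Emit:
arm_command(slide=[[-0.0017,0.0001,-0.001],[-0.0013,0.0001,-0.0008],[-0.0009,0.0001,-0.0005],[0,0,0]], delta_rot=[[0,0,0],[0,0,0],[0,0,0],[0,0,0]], jaw=[1,1,1,1])

```text
time_s: 15.35
position: [0.4803, 0.3606, 0.1094]
orientation: [[0.505, 0.854, -0.126], [-0.058, -0.113, -0.992], [-0.861, 0.508, -0.007]]
ft_force: [2.8, -1.1, 7.0]
width: 0.0194
```

```bash
python3 d.py; python3 - <<'E'
from h import *
im=optics.camera('side');cv2.imwrite('pics/s15.png',cv2.resize(im[100:230,250:380],None,fx=4.5,fy=4.5,interpolation=cv2.INTER_CUBIC))
im=optics.camera('wrist');cv2.imwrite('pics/w15.png',im)
E
```

```text
deck xyz 0.0502 0.0022 0.0627 face h 0.0053 rot left [-0.0062  0.0101 -0.0043] F u,w,n [5.99, -0.69, 4.64] t 15.35 0.019402170296034738
```

View pics/s15.png

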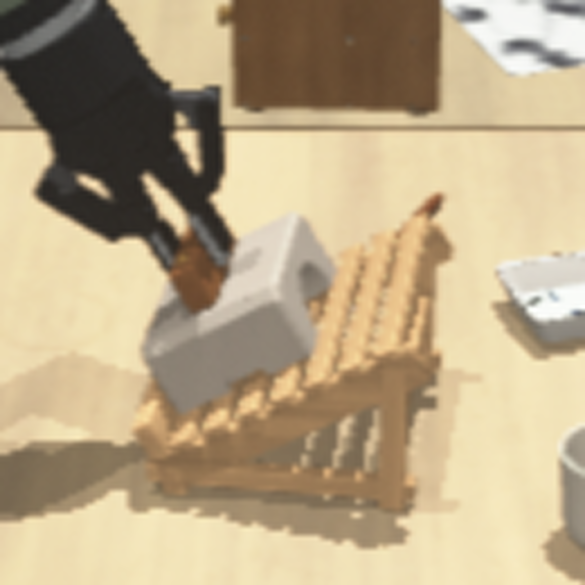

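View pics/w15.png

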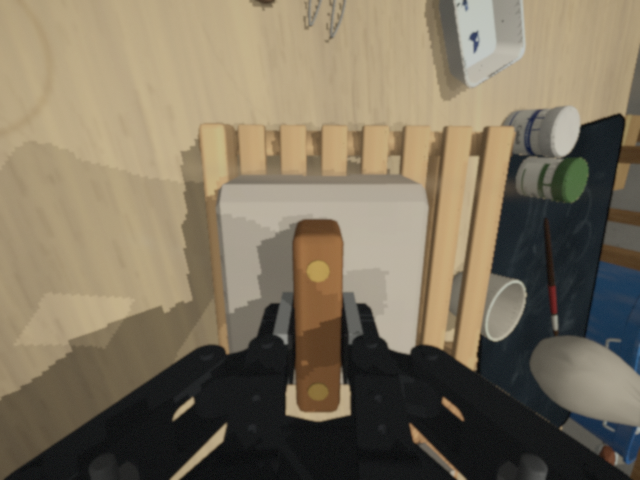

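Emit:
arm_command(slide=[[0.0003,0,-0.0006],[0,0,0],[0,0,0]], delta_rot=[[0,0,0],[0,0,0],[0,0,0]], jaw=[1,1,1], newtons=20)

```text
time_s: 15.7
position: [0.4806, 0.3607, 0.1094]
orientation: [[0.505, 0.854, -0.127], [-0.058, -0.113, -0.992], [-0.861, 0.508, -0.008]]
ft_force: [-0.8, -2.1, 9.9]
width: 0.0187
```

```bash
python3 d.py
```

```text
deck xyz 0.0504 0.0023 0.0626 face h 0.0052 rot left [-0.0064  0.0102 -0.0038] F u,w,n [4.52, -2.17, 8.77] t 15.7 0.01865433594283213
```

Emit:
arm_command(slide=[[0,0,0],[0,0,0],[0,0,0],[0,0,0]], delta_rot=[[0,0,0],[0,0,0],[0,0,0],[0,0,0]], jaw=[0.75,0.7,0.65,0.65])

```text
time_s: 16.03
position: [0.477, 0.359, 0.1047]
orientation: [[0.498, 0.858, -0.128], [-0.061, -0.112, -0.992], [-0.865, 0.501, -0.004]]
ft_force: [0.4, 0.4, 2.1]
width: 0.03
```

```bash
python3 d.py; python3 - <<'E'
from h import *
im=optics.camera('side');cv2.imwrite('pics/s16.png',cv2.resize(im[100:230,250:380],None,fx=4.5,fy=4.5,interpolation=cv2.INTER_CUBIC))
im=optics.camera('wrist');cv2.imwrite('pics/w16.png',im)
E
```

```text
deck xyz 0.0452 0.0002 0.0602 face h 0.0028 rot left [-0.0035  0.0022 -0.0028] F u,w,n [1.36, 0.41, 1.64] t 16.0333 0.02997438611753212
```

View pics/s16.png

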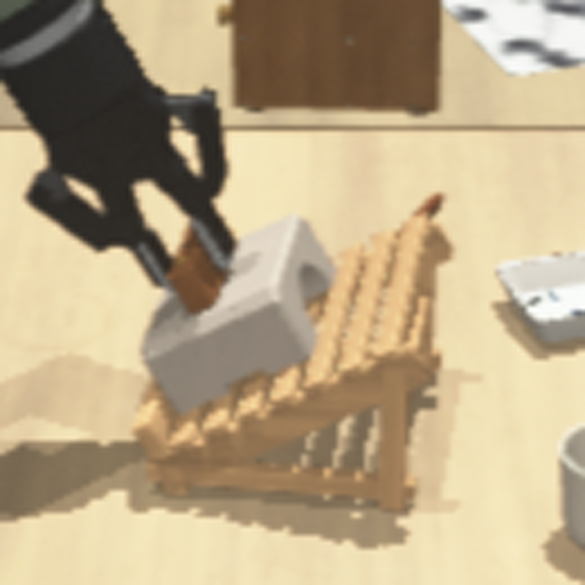

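View pics/w16.png

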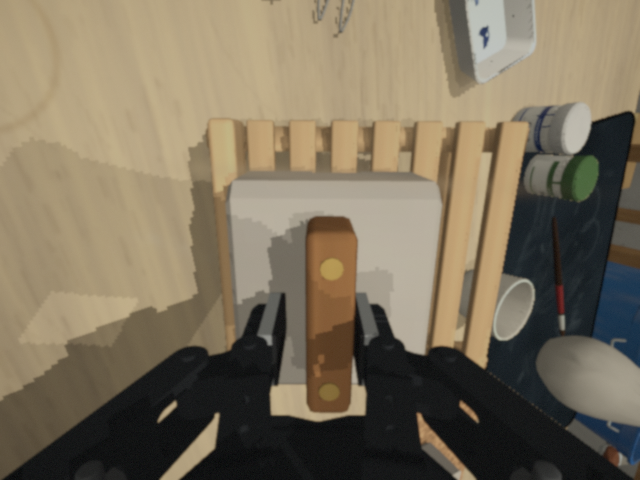

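Emit:
arm_command(slide=[[0.0022,-0.0003,0.0013],[0.0021,-0.0003,0.0012],[0,0,0],[-0.004,0.0005,0.007],[-0.006,0.0008,0.0104],[-0.01,0.0013,0.0173],[-0.012,0.0016,0.021],[-0.012,0.0016,0.021]], delta_rot=[[0,0,0],[0,0,0],[0,0,0],[0,0,0],[0,0,0],[0,0,0],[0,0,0],[0,0,0]], jaw=[0.6,0.5,0.5,0.5,0.5,0.5,0.5,0.5])

```text
time_s: 16.8
position: [0.4361, 0.364, 0.1853]
orientation: [[0.497, 0.858, -0.128], [-0.061, -0.113, -0.992], [-0.866, 0.501, -0.003]]
ft_force: [-0.3, 0.7, 0.4]
width: 0.0425
```

Emit:
arm_command(slide=[[-0.012,0.0016,0.021],[-0.012,-0.01,0.021],[-0.012,-0.02,0.021],[0,-0.03,0.02],[0,-0.03,0.02],[0,-0.03,0.01],[0,-0.03,0],[0,0,0]], delta_rot=[[0,0,0],[0,0,0],[0,0,0],[0,0.08,0],[0,0.08,0],[0,0.08,0],[0,0.08,0],[0,0,0]], jaw=[0.5,0.5,0.5,0.5,0.5,0.5,0.5,0.5])

```text
time_s: 17.47
position: [0.4039, 0.2115, 0.3009]
orientation: [[0.204, 0.97, -0.13], [-0.062, -0.119, -0.991], [-0.977, 0.21, 0.036]]
ft_force: [1.1, 0.3, -0.6]
width: 0.0426
```

```bash
python3 - <<'E'
from h import *
s=read_state();print(s['time_s'],s['position'].round(4),s['ft_force'].round(2),s['q'].round(2))
im=optics.camera('side');cv2.imwrite('pics/s17.png',im)
im=optics.camera('top');cv2.imwrite('pics/t17.png',im)
E
```

```text
17.4667 [0.4039 0.2115 0.3009] [ 1.08  0.28 -0.64] [ 0.39 -0.21  1.83 -0.14  1.36  0.53]
```

View pics/s17.png

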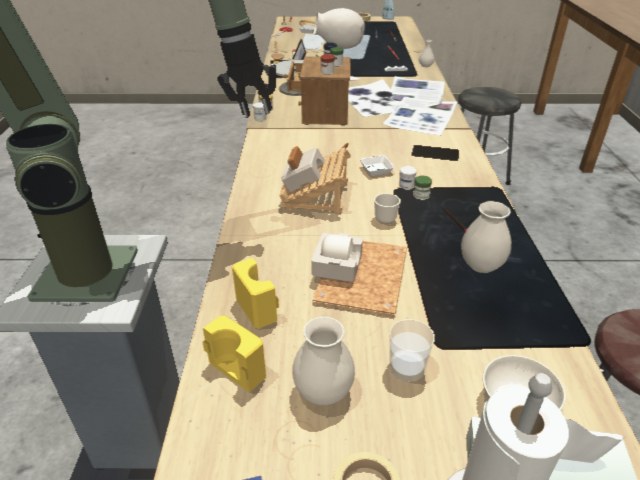

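View pics/t17.png

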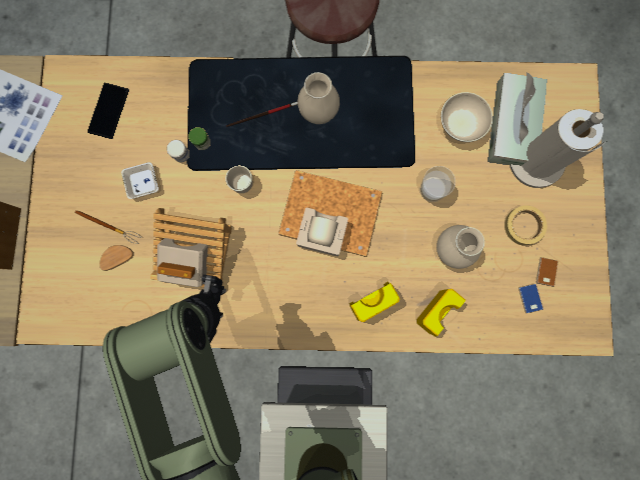

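```bash
python3 - <<'E'
import cv2
s=cv2.imread('pics/s17.png');t=cv2.imread('pics/t17.png')
a=cv2.resize(s[135:225,270:360],(400,400),interpolation=cv2.INTER_CUBIC);b=cv2.resize(s[220:310,305:395],(400,400),interpolation=cv2.INTER_CUBIC)
c=cv2.resize(t[200:300,140:240],(400,400),interpolation=cv2.INTER_CUBIC)
import numpy as np
cv2.imwrite('pics/f1.png',np.hstack([a,b]));cv2.imwrite('pics/f2.png',c)
E
```

```text
(no output)
```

View pics/f1.png

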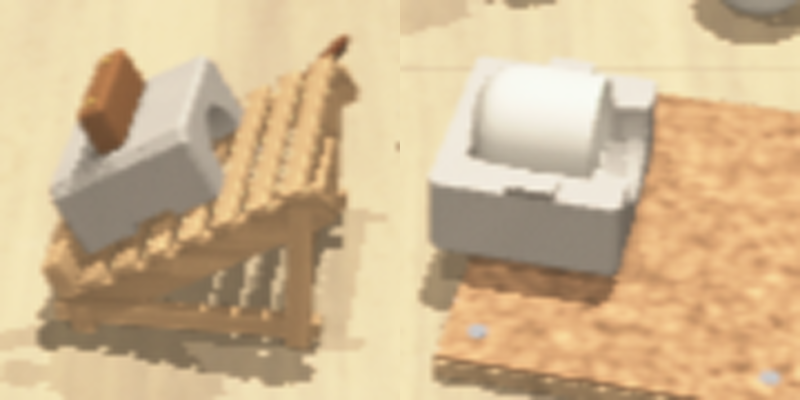

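View pics/f2.png

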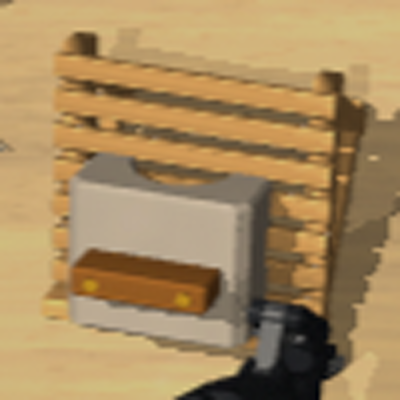

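```bash
python3 - <<'E'
from h import *
S=lambda x,y:(270+x/4.444-.39,135+y/4.444-.39)
T=lambda x,y:(140+x/4-.38,200+y/4-.38)
P={}
for nm,t,s in [('nu',(241,203),(190,140)),('nl',(238,346),(54,195)),('fu',(80,180),(204,58)),('barfar',(92,250),(118,50)),('barnear',(216,272),(84,103))]:
    P[nm],e=tri('top',T(*t),'side',S(*s));print(nm,P[nm].round(4),round(e,4))
d=P['nu']-P['nl'];print(np.linalg.norm(d),np.degrees(np.arcsin(d[2]/np.linalg.norm(d))), np.linalg.norm(P['fu']-P['nu']))
a=np.radians(-7.5);e=np.array([np.cos(a),np.sin(a),0]);z=np.array([0,0,1])
u=e*np.cos(np.pi/6)+z*.5;n=-e*.5+z*np.cos(np.pi/6);w=np.cross(n,u);o=np.array([.468,.360,.030])
for k,v in P.items(): print(k,((v-o)@u).round(4),((v-o)@w).round(4),((v-o)@n).round(4))
# bystanders: compare initial and now
a0=cv2.imread('pics/top0.png');a1=cv2.imread('pics/t17.png')
for nm,(x,y) in dict(vase=(460,247),cup=(240,180),glass=(437,183)).items():
    print(nm,cv2.absdiff(a0,a1)[y-22:y+22,x-22:x+22].mean().round(2))
E
```

```text
nu [0.5266 0.3088 0.1145] 0.0021
nl [0.4423 0.3169 0.072 ] 0.0022
fu [0.536  0.4046 0.1213] 0.0016
barfar [0.4876 0.3892 0.1353] 0.0119
barnear [0.473  0.3138 0.1384] 0.0174
0.09476764533483023 26.66374404269832 0.09646095091109179
nu 0.0983 -0.0431 0.0408
nl 0.0038 -0.0461 0.0463
fu 0.099 0.0531 0.0483
barfar 0.0662 0.0315 0.0834
barnear 0.0637 -0.0452 0.0884
vase 6.26
cup 5.52
glass 6.91
```

```bash
python3 - <<'E'
import cv2
for A,B,D in [('pics/top0.png','pics/t17.png',dict(vase=(460,247),cup=(240,180),glass=(437,183),bowl=(466,117))),('pics/side0.png','pics/s17.png',dict(vase=(323,362),cup=(386,208),glass=(410,350),bowl=(520,385)))]:
    a=cv2.imread(A);b=cv2.imread(B)
    for k,(x,y) in D.items():
        t=a[y-25:y+25,x-25:x+25];r=cv2.matchTemplate(b[y-35:y+35,x-35:x+35],t,cv2.TM_CCOEFF_NORMED);_,m,_,l=cv2.minMaxLoc(r);print(A,k,round(m,4),(l[0]-10,l[1]-10))
E
```

```text
pics/top0.png vase 0.9997 (0, 0)
pics/top0.png cup 0.9999 (0, 0)
pics/top0.png glass 0.9998 (0, 0)
pics/top0.png bowl 0.9998 (0, 0)
pics/side0.png vase 0.9992 (0, 0)
pics/side0.png cup 0.9998 (0, 0)
pics/side0.png glass 0.9994 (0, 0)
pics/side0.png bowl 0.9996 (0, 0)
```

```bash
python3 -c "
from plant import manip
print(manip.close_job())"
```

```text
the job is handed in; nothing more can be done
None
```

The job is done and handed in at about 17.5 s of the 61 s allowed; no verdict was reported.

- **Turning over:** I pushed the closed mould up to the board with the shut fingertips and followed it round the edge. The measured push force stayed under 10 N. It tipped past balance and came to lie flat on its side with the grip on top, its foot overhanging the board's front edge by about 17–19 mm.
- **Opening:** I lifted the cover straight up by the grip bar, and the cup stayed in the lower half.
- **Laying on the rack:** I tilted the cover 30° and lowered it until it touched the slats. I then slid it down to the ledge and let go only with about 9 N of contact force on the slats.

**Last checks:**
- The cup lies in the bed on the board.
- The cover lies on the slats with its lower edge at the ledge.
- The vase, the other cup and the glass show no pixel shift in either the top or the side view.
- The arm was clear of everything when I handed in.

**Two checks disagreed slightly:**
- The cover touched the slats about 5 mm higher than my estimate of the deck. Triangulating the cover afterwards put it 1–8 mm low instead.
- The cover's tilt triangulated to about 27°, not 30°. I judged both to be within measuring error, and the close crops showed nothing to suggest it was not lying flat.

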